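# Step the range selector round to the ring mark and press its test key

### The arm

A 6-joint arm with a two-finger parallel gripper is mounted at the origin on a cart in front of the work surface, level with it; the furniture and walls round the work are solid. World frame = base frame: x ahead of the robot, y to its left, z up, the work surface at z = 0. Lengths are in m, angles in degrees, forces in N, time in s.
With the tool pointing down it reaches from about 0.375 to 0.9 m from the base axis. Payload 3.1 kg.
Tool frame: the origin (TCP) lies at the very end of the fingers, on their centre line; the grasp point (between the pads) lies 19 mm behind it; z points along the fingers, y is the line along which they close (so a half turn about z gives the same grasp; the last joint's range is limited). The gripper opens to 87 mm and grips with 3 to 60 N. Pads are 19 mm wide; open, the fingers measure 117 mm over their backs; the gripper's body (75 mm by 190 mm) begins 51 mm behind the grasp point.
Start: joints at [-82.191, 30.224, 82.088, -0, 67.689, -10.227], TCP at [0.194, -0.594, 0.223] pointing down, gripper open.
Joint ranges: [-176.69, 176.69], [-43.24, 126.21], [12.49, 139.97], [-82, 262], [0, 151.66], [-163.58, 163.58]. Speed limits (degrees/s): [159.86, 159.86, 180, 180, 180, 180].

### API

Orientations are given as a 3x3 rotation matrix whose columns are the frame's x, y, z axes.
In Python, from rig import bot, imaging gives the robot as it stands.
- The arm moves only by the tool drive_tool, never from a script. Its argument "deltas" is text: rows parted by semicolons, each of 5 numbers parted by spaces: the finger opening in mm, from 0 to 87, then the shift along the world's x, y, z in mm, then the turn about the world's z in rad. In form: jaw dx dy dz twist; .... A call has 1 to 12 rows; each row is the pose to reach, as a shift and turn from the pose commanded when the call began; what a row does not reach only later rows make up. A row lasts 1/10 s, in which the tool goes at most 50 mm and 8.59 degrees, less where a joint would pass 70% of its speed; a pose out of reach is approached as far as the arm can. A call with a gripper value outside its range is refused whole. The fingers move at their own pace and stop on an object; the grip force is fixed at half the most. Time passes only in rows, so rows that repeat a pose let the fingers close. It gives the time, the measured TCP pose, the force, the opening and the grip force at its end, in the units of the state.
- bot.read_state(): the state, without advancing time (a new reading comes with each control period).
- imaging.capture(name): name is "scene" or "top" or "wrist"; returns the picture (384x512x3 uint8, red, green, blue); there is no depth.
- imaging.camera_model(name): a dict with "fx", "fy", "cx", "cy" (pixels), "T" (4x4, takes a point from camera to world coordinates). Camera axes: x right, y down, z forward; pixel columns grow to the right and rows downward; lengths in m; the calibration is good to about 2 mm. The wrist camera is an equidistant fisheye: a pixel r from the principal point sees the ray r / f radians off the axis. A picture is of the moment at which its call begins: read the wrist's pose just before it. camera_model takes no time and is no camera call; for the wrist camera it gives the pose at the moment of the call.
- bot.hand_in(): hands the job in; it is judged then, once.
The state is a dict: "time_s": time; "joint_positions": joint angles; "qvel": joint speeds; "tau": joint torques, N m; "position": TCP position; "tcp_rot": TCP orientation; "force": force on the tool from outside, world axes, zero at the start; "moment": the same for the moment, N m; "opening": opening from 0.0 (shut) to 1.0 (fully open); "grasp_force": force on a finger pad.
Only numpy, scipy, OpenCV 4.12 (cv2) and the standard library are available. Lean on these libraries where they do the work, as an engineer would, in place of code of your own. Each camera call takes 0.05 s, during which the arm holds its last target. There are 200 camera calls.

### The job

Set the range selector on the grey test box: push its upright tab round with the fingertips until the tab points at the middle of the ring-shaped mark, then press the key in the middle of the selector all the way down and let it come up again. Push only, never pinch the tab, press the key only once the tab is at the ring, and leave the loose things on and around the box where they are.

Things in the scene. Friction and masses are not known exactly. Their poses are not given: they have to be found in the camera images.
- case: Fixed flat test box, grey with a black top plate 42 mm above the bench, 178 x 200 mm: x = -105 to 73, y = -100 to 100 mm of its own frame (z up). Origin at z = 0 on the selector's axis; all heights here are above z = 0 (the green mat is 2 mm). The marks lie on the -x side of the selector. Two binding posts, tops 61 mm above the bench, at x = 58, y = -35 and -12 mm.
- selector (a joint): Bare metal disc, 88 mm across, upper face 52 mm above the bench, with one tab. Angle in rad about the vertical axis through the case origin, anticlockwise from above; at q the tab's direction in the case frame is pi + q. Range -1.6 to 1.6; starts between the two middle marks. Stays where left: friction 0.1 N m (2 N at the tab), no spring, no click stops.
- tab_tip (a point): Outer tip of the pointer at the foot of the tab, 68 mm from the selector's axis, 48 mm above the bench. Turns with the selector; its own -x axis is the outward direction in which the tab points, z up.
- tab_top (a point): Middle of the top edge of the tab, 51 mm from the selector's axis, 84 mm above the bench. The tab is an upright bare steel plate 10 mm thick (tangentially), from 40 to 62 mm from the axis, free to push on both broad faces from 52 to 84 mm above the bench. Force on both broad faces at once is pinching. Axes as tab_tip.
- key (a joint): Plain grey round push key, 29 mm diameter, in the hub of the selector, on its axis. Value is how far it is down: 0 up, 0.006 m at its stop; a spring raises it (2 N at the start, 5 N at the stop). It does not turn with the selector.
- key_top (a point): Centre of the key's top face: 69 mm above the bench when up, 63 mm when fully down. The fixed collar round it (40 mm diameter) is 56 mm above the bench.
- mark_ring: The mark to point at: a flat white ring, 22 mm outside, 12 mm hole, 2 mm high, on the top plate 86 mm from the selector's axis. Origin at its centre on the top plate. The four marks (ring, solid square, cross, solid triangle) stand at selector angles -1.2, -0.45, 0.45 and 1.2, in any order.
- mark_square: Another mark, not wanted: solid white square, 18 mm; origin at its centre.
- mark_cross: Another mark, not wanted: white cross, 22 mm; origin at its centre.
- mark_triangle: Another mark, not wanted: solid white triangle, about 20 mm; origin at its centre.
- tin: Bystander, loose: small white tin, 34 mm across, 18 mm tall, standing on the box's back left corner (+x, +y). Origin under its centre.
- jar: Bystander, loose: white jar with a lid, 38 mm across, 26 mm tall, standing on the box's back right corner (+x, -y). Origin under its centre.
- driver: Bystander, loose: red-handled screwdriver, 159 mm, lying on the bench in front of the box. Origin under its centre.

How it is judged:
By the outcome, as a careful person would: the job done as asked, in the order asked, and still so for the second after the job is handed in, with the robot touching nothing.
It also fails if it takes over 45 s, if anything falls off the work surface, if the arm or the gripper's body presses on something with over 40 N, if the wrist force passes 120 N, or if a joint passes its speed limit or range.

## Working session

There is one attempt and no reset: what is moved stays moved. The work goes in short steps, Python scripts to look and compute and a tool call to move; the robot and the scene stay as the last step left them, time stands still between calls to the robot, and variables do not carry over. Pictures are saved under pics/ and viewed, at most 10 in all, crops included, and the job is handed in when it is done.

Besides the shell and the picture viewer there is one more tool, called after "Request:" by a JSON object that holds its "method" and its "body". drive_tool: Moves the arm, as the interface text tells. Its arguments: {"type":"object","properties":{"deltas":{"type":"string"}},"required":["deltas"]}

```bash
mkdir -p pics; python3 - <<'E'
from rig import bot, imaging
import cv2,numpy as np
for n in("top","scene"):
    im=imaging.capture(n); cv2.imwrite(f"pics/{n}0.png",im[...,::-1])
    m=imaging.camera_model(n); print(n,m["fx"],m["cx"],m["cy"],np.round(m["T"],3).tolist())
print(bot.read_state()["position"],bot.read_state()["time_s"], bot.read_state()["tcp_rot"])
E
```

```text
top 456.4045959856462 249.6406063709268 187.93721265025906 [[0.018, -0.998, 0.058, 0.329], [-1.0, -0.017, 0.01, -0.311], [-0.009, -0.058, -0.998, 0.937], [0.0, 0.0, 0.0, 1.0]]
scene 383.7021285746483 252.95844850477656 193.02618100646782 [[0.617, -0.378, 0.691, -0.21], [-0.787, -0.275, 0.552, -0.756], [-0.018, -0.884, -0.467, 0.455], [0.0, 0.0, 0.0, 1.0]]
[ 0.19346411 -0.59360204  0.22167188] 0.1 [[ 9.50854975e-01  3.09636473e-01 -2.66324421e-04]
 [ 3.09636387e-01 -9.50853029e-01  1.95585112e-03]
 [ 3.52367459e-04 -1.94219450e-03 -9.99998052e-01]]
```

View pics/top0.png

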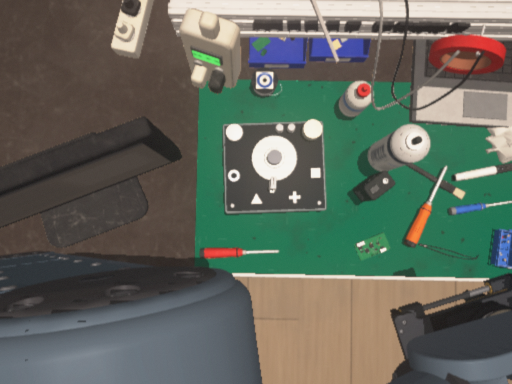

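View pics/scene0.png

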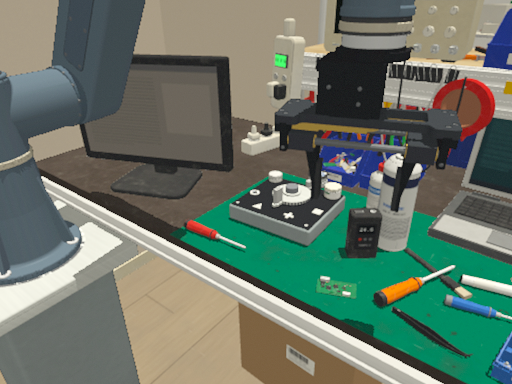

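```bash
cat > h.py <<'E'
import numpy as np,cv2
def ray(m,u,v,z):
    T=np.array(m["T"]);d=T[:3,:3]@[(u-m["cx"])/m["fx"],(v-m["cy"])/m["fy"],1]
    return T[:3,3]+d*(z-T[2,3])/d[2]
E
python3 - <<'E'
from rig import imaging
import cv2,numpy as np
from h import ray
im=cv2.imread("pics/top0.png"); m=imaging.camera_model("top")
g=im.min(2); x0,y0=222,120
mask=(g>150).astype(np.uint8); mask[:y0]=0;mask[216:]=0;mask[:,:x0]=0;mask[:,328:]=0
n,l,s,c=cv2.connectedComponentsWithStats(mask)
for i in range(1,n):
    if s[i,4]>15:
        for z in((.052,) if s[i,4]>600 else (.044,)): print(s[i],c[i].round(1),ray(m,*c[i],z).round(4))
cv2.imwrite("pics/c.png",cv2.resize(im[115:220,215:335],None,fx=5,fy=5,interpolation=cv2.INTER_CUBIC))
E
```

```text
[303 120  20  19 295] [312.8 128.4] [ 0.5003 -0.424   0.044 ]
[276 123   7   8  44] [279.2 126.9] [ 0.5023 -0.3579  0.044 ]
[288 123   7   8  45] [291.  126.6] [ 0.5034 -0.3811  0.044 ]
[226 124  17  17 231] [233.9 131.7] [ 0.4913 -0.2686  0.044 ]
[ 252  136   45   57 1644] [274.  158.6] [ 0.4382 -0.348   0.052 ]
[228 169  12  13  97] [233.5 175.2] [ 0.4052 -0.2694  0.044 ]
[311 168  10  10  96] [315.3 172.6] [ 0.4131 -0.4298  0.044 ]
[289 191  12  12  74] [294.5 196.7] [ 0.3649 -0.3895  0.044 ]
[251 194  11  10  70] [256.1 199.7] [ 0.3577 -0.3145  0.044 ]
```

View pics/c.png

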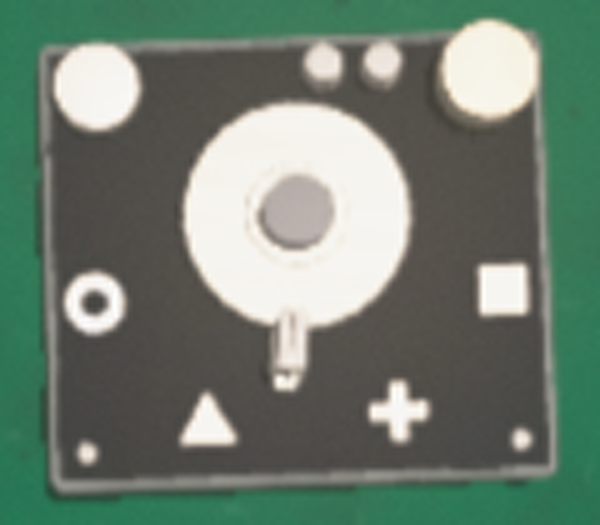

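Request:
{"method": "drive_tool", "body": {"deltas": "0 10 30 0 -0.05; 0 20 70 0 -0.12; 0 40 110 0 -0.2; 0 70 150 0 -0.28; 0 100 185 0 -0.36; 0 130 205 0 -0.36; 0 160 205 0 -0.36; 0 190 205 -10 -0.36; 0 195 205 -40 -0.36; 0 195 205 -70 -0.36; 0 195 205 -90 -0.36; 0 195 205 -90 -0.36"}}

```text
time_s: 1.3
position: [0.3872, -0.3869, 0.1295]
tcp_rot: [[0.999, -0.045, -0.004], [-0.045, -0.999, 0.006], [-0.005, -0.006, -1.0]]
force: [0.4, 0.4, 0.4]
opening: 0.032
grasp_force: 0.0
```

```bash
python3 - <<'E'
from rig import bot, imaging
import cv2,numpy as np
s=bot.read_state(); print(s["position"],s["tcp_rot"][:,1],s["opening"])
a=imaging.capture("wrist");b=imaging.capture("scene")
m=imaging.camera_model("wrist"); print(m["fx"],m["cx"],m["cy"],np.round(m["T"],3).tolist())
cv2.imwrite("pics/w1.png",np.vstack([a[...,::-1]])); cv2.imwrite("pics/s1.png",cv2.resize(b[120:280,180:400,::-1],None,fx=3,fy=3))
E
```

```text
[ 0.38715328 -0.38692501  0.12950544] [-0.04479316 -0.9989772  -0.0061744 ] 0.03237343462148873
297.3186396354542 256.09600587584157 191.8000018806837 [[-0.045, -0.963, -0.265, 0.46], [-0.999, 0.043, 0.012, -0.393], [-0.0, 0.265, -0.964, 0.294], [0.0, 0.0, 0.0, 1.0]]
```

View pics/w1.png

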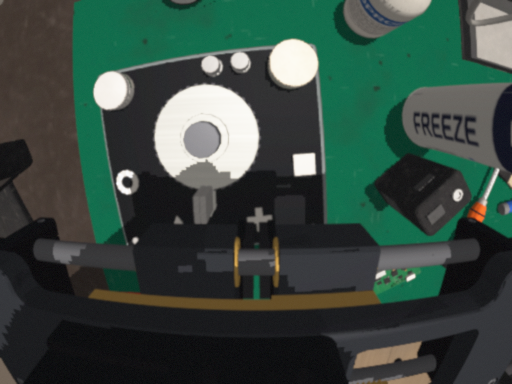

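View pics/s1.png

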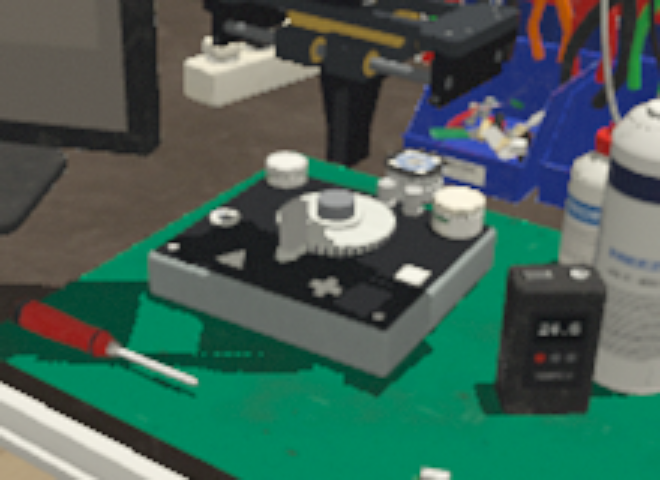

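```bash
python3 - <<'E'
import numpy as np
for q in [-.02]+list(np.arange(-.1,-1.25,-.1)):
    p=np.pi+.049+q; t=np.array([np.sin(p),-np.cos(p)]); f=np.array([439.3,-348])+51*np.array([np.cos(p),np.sin(p)])-20*t
    print(round(q,2),(f-[387.2,-386.9]).round(0),round(p-np.radians(177.4),2))
E
```

```text
-0.02 [ 2. 17.] 0.07
-0.1 [ 0. 22.] -0.01
-0.2 [-1. 27.] -0.11
-0.3 [-2. 32.] -0.21
-0.4 [-3. 38.] -0.31
-0.5 [-3. 43.] -0.41
-0.6 [-2. 49.] -0.51
-0.7 [-1. 54.] -0.61
-0.8 [ 1. 59.] -0.71
-0.9 [ 3. 64.] -0.81
-1.0 [ 6. 69.] -0.91
-1.1 [ 9. 73.] -1.01
-1.2 [13. 77.] -1.11
```

Request:
{"method": "drive_tool", "body": {"deltas": "0 0 0 -30 0; 0 0 0 -50 0; 0 0 0 -65 0; 0 0 0 -65 0; 0 0 0 -65 0"}}

```text
time_s: 1.9
position: [0.3891, -0.3902, 0.0688]
tcp_rot: [[0.999, -0.045, 0.001], [-0.045, -0.999, -0.002], [0.001, 0.002, -1.0]]
force: [-0.2, 1.1, 0.3]
opening: 0.005
grasp_force: 0.0
```

Request:
{"method": "drive_tool", "body": {"deltas": "0 0 12 -4 0; 0 -2 24 -4 0; 0 -3 30 -4 -0.11; 0 -4 35 -4 -0.21; 0 -5 41 -4 -0.31; 0 -5 46 -4 -0.41; 0 -4 52 -4 -0.51; 0 -3 57 -4 -0.61; 0 -1 62 -4 -0.71; 0 1 67 -4 -0.81; 0 3 70 -4 -0.88; 0 3 70 -4 -0.88"}}

```text
time_s: 3.1
position: [0.3913, -0.3178, 0.0641]
tcp_rot: [[0.603, -0.798, -0.0], [-0.798, -0.603, 0.0], [-0.0, 0.0, -1.0]]
force: [0.3, -0.5, -0.5]
opening: 0.007
grasp_force: 0.0
```

```bash
python3 - <<'E'
from rig import bot, imaging
import cv2,numpy as np
a=imaging.capture("wrist");s=bot.read_state();print(s["position"],s["force"],s["moment"])
cv2.imwrite("pics/w2.png",a[...,::-1])
E
```

```text
[ 0.39143069 -0.31817778  0.06405787] [ 0.40014219 -0.67238788 -0.25211958] [0.08140441 0.05173556 0.0329648 ]
```

View pics/w2.png

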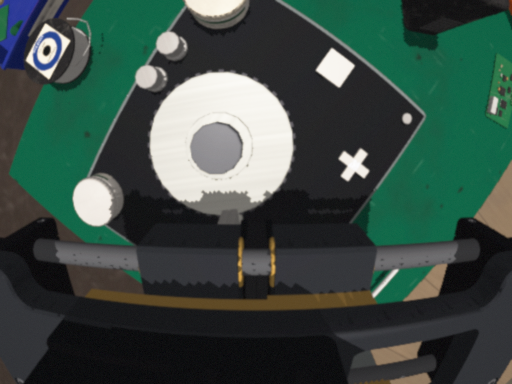

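Request:
{"method": "drive_tool", "body": {"deltas": "0 2 3 0 -0.06; 0 4 6 0 -0.12; 0 6 8 0 -0.17; 0 6 8 0 -0.17; 0 6 8 0 -0.17; 0 -4 3 0 -0.17; 0 -14 -2 10 -0.17; 0 -20 -15 50 -0.17; 0 -30 -50 90 -0.17; 0 -50 -90 120 -0.1; 0 -50 -130 120 0; 0 -50 -150 120 0.1"}}

```text
time_s: 4.35
position: [0.3402, -0.4753, 0.1869]
tcp_rot: [[0.679, -0.734, 0.003], [-0.734, -0.679, -0.008], [0.008, 0.003, -1.0]]
force: [1.0, -0.7, 0.1]
opening: 0.006
grasp_force: 0.0
```

```bash
cat > look.py <<'E'
from rig import bot, imaging
import cv2,numpy as np,sys
from h import ray
im=np.ascontiguousarray(imaging.capture("top")[...,::-1]); print(bot.read_state()["position"],bot.read_state()["time_s"])
cv2.imwrite(f"pics/{sys.argv[1]}.png",cv2.resize(im[110:225,210:340],None,fx=5,fy=5,interpolation=cv2.INTER_CUBIC))
E
python3 look.py t3
```

```text
[ 0.34033522 -0.47716024  0.18591376] 4.4
```

View pics/t3.png

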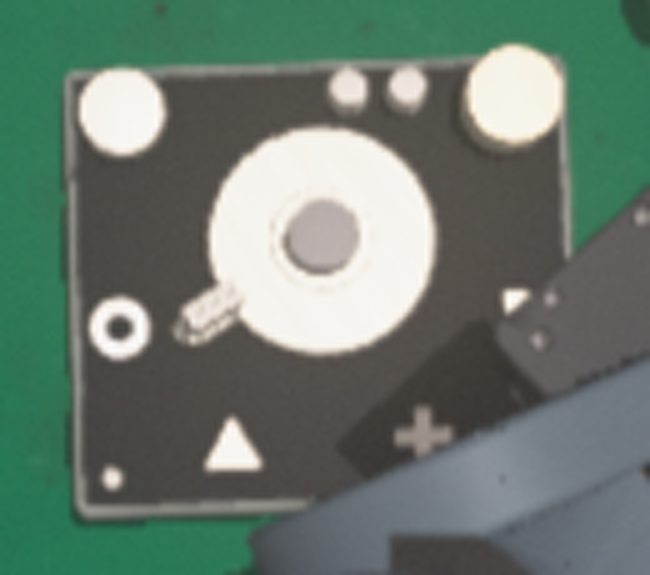

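```bash
cat >> h.py <<'E'
def ang(m,tip,ring=(234,175.4)):
    c=np.array([.4393,-.348]);a=[]
    for p,z in((tip,.048),(ring,.044)):
        d=ray(m,*p,z)[:2]-c; a.append(np.arctan2(d[1],d[0])%(2*np.pi)); print(d.round(4),np.hypot(*d).round(4))
    return a[0]-a[1]
E
python3 - <<'E'
from rig import imaging
import numpy as np
from h import *
e=ang(imaging.camera_model("top"),(210+182/5,110+332/5));print("err",e)
for off in (13.5,):
  for q in(-.9,-1.0,-1.1,-1.15,-1.2):
    p=np.pi+.049+q; t=np.array([np.sin(p),-np.cos(p)]); f=np.array([439.3,-348])+51*np.array([np.cos(p),np.sin(p)])-off*t
    print(q,f.round(1),t.round(2))
E
```

```text
[-0.0364  0.0531] 0.0644
[-0.0345  0.0776] 0.0849
err 0.18220941024350146
-0.9 [ 395.5 -318.6] [0.75 0.66]
-1.0 [ 398.7 -314.3] [0.81 0.58]
-1.1 [ 402.3 -310.4] [0.87 0.5 ]
-1.15 [ 404.2 -308.6] [0.89 0.45]
-1.2 [ 406.2 -306.9] [0.91 0.41]
```

Request:
{"method": "drive_tool", "body": {"deltas": "0 0 30 0 0; 0 10 70 0 -0.1; 0 22 110 -20 -0.2; 0 32 142 -60 -0.3; 0 35 147 -100 -0.33; 0 36 148 -120 -0.33; 0 44 152 -120 -0.33; 0 52 156 -120 -0.33; 0 58 159 -120 -0.33; 0 62 161 -120 -0.33; 0 64 162 -120 -0.33; 0 64 162 -120 -0.33"}}

```text
time_s: 5.6
position: [0.4063, -0.3076, 0.0643]
tcp_rot: [[0.404, -0.915, 0.002], [-0.915, -0.404, -0.002], [0.002, -0.001, -1.0]]
force: [-0.6, 0.4, 0.1]
opening: 0.006
grasp_force: 0.0
```

Request:
{"method": "drive_tool", "body": {"deltas": "0 0 0 0 0; 0 -9 -4 0 0; 0 -18 -8 0 0; 0 -28 -16 40 0; 0 -40 -50 80 0; 0 -60 -90 120 0.1; 0 -64 -140 120 0.2; 0 -64 -165 120 0.33; 0 -64 -165 120 0.33"}}

```text
time_s: 6.5
position: [0.3403, -0.479, 0.1847]
tcp_rot: [[0.676, -0.737, 0.003], [-0.737, -0.676, -0.007], [0.007, 0.003, -1.0]]
force: [-0.5, 0.7, 0.2]
opening: 0.006
grasp_force: 0.0
```

```bash
python3 look.py t4
```

```text
[ 0.34005259 -0.47491095  0.18359109] 6.55
```

View pics/t4.png

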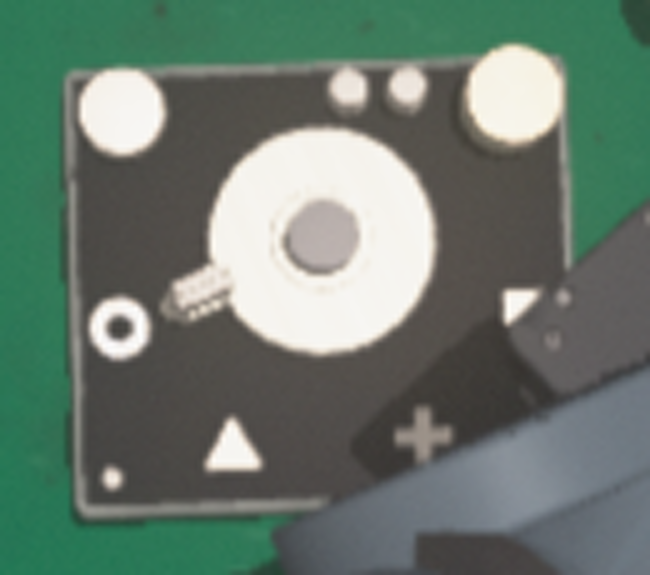

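```bash
python3 - <<'E'
from rig import imaging,bot
from h import *
m=imaging.camera_model("top")
print("err",ang(m,(210+165/5,110+308/5)))
print("key",ray(m,210+322/5,110+236/5,.069),"disc",ray(m,210+322/5,110+240/5,.052),bot.read_state()["position"])
E
```

```text
[-0.0271  0.06  ] 0.0658
[-0.0345  0.0776] 0.0849
err 0.006062144216323118
key [ 0.43885845 -0.348107    0.069     ] disc [ 0.43944779 -0.34886559  0.052     ] [ 0.34005259 -0.47491095  0.18359109]
```

Request:
{"method": "drive_tool", "body": {"deltas": "0 0 0 0 0; 0 20 30 0 0; 0 50 60 0 0; 0 80 100 0 0; 0 97 124 0 0; 0 97 124 -30 0; 0 97 124 -60 0; 0 97 124 -90 0; 0 97 124 -105 0; 0 97 124 -105 0; 0 97 124 -105 0"}}

```text
time_s: 7.65
position: [0.4382, -0.3469, 0.0785]
tcp_rot: [[0.679, -0.734, -0.001], [-0.734, -0.679, 0.001], [-0.002, -0.0, -1.0]]
force: [0.2, 0.2, -0.2]
opening: 0.005
grasp_force: 0.0
```

Request:
{"method": "drive_tool", "body": {"deltas": "0 0 -1 -5 0; 0 0 -1 -9 0; 0 0 -1 -12 0; 0 0 -1 -14 0; 0 0 -1 -16 0; 0 0 -1 -17 0; 0 0 -1 -17 0; 0 0 -1 -17 0"}}

```text
time_s: 8.45
position: [0.439, -0.3497, 0.0633]
tcp_rot: [[0.678, -0.735, 0.001], [-0.735, -0.678, -0.002], [0.002, 0.0, -1.0]]
force: [-0.9, 2.1, 12.5]
opening: 0.003
grasp_force: 6.4
```

Request:
{"method": "drive_tool", "body": {"deltas": "0 0 0 -1 0; 0 0 0 -1 0; 0 0 0 4 0; 0 0 0 12 0; 0 0 0 40 0; 0 0 0 90 0; 0 -20 -30 120 0; 0 -50 -70 120 0; 0 -80 -110 120 0; 0 -97 -140 120 0; 0 -97 -140 120 0"}}

```text
time_s: 9.55
position: [0.3389, -0.4938, 0.1815]
tcp_rot: [[0.674, -0.738, -0.0], [-0.738, -0.674, -0.003], [0.002, 0.002, -1.0]]
force: [-0.1, 0.1, -0.6]
opening: 0.003
grasp_force: 0.0
```

```bash
python3 look.py t5
```

```text
[ 0.33990823 -0.4909421   0.18115336] 9.6
```

View pics/t5.png

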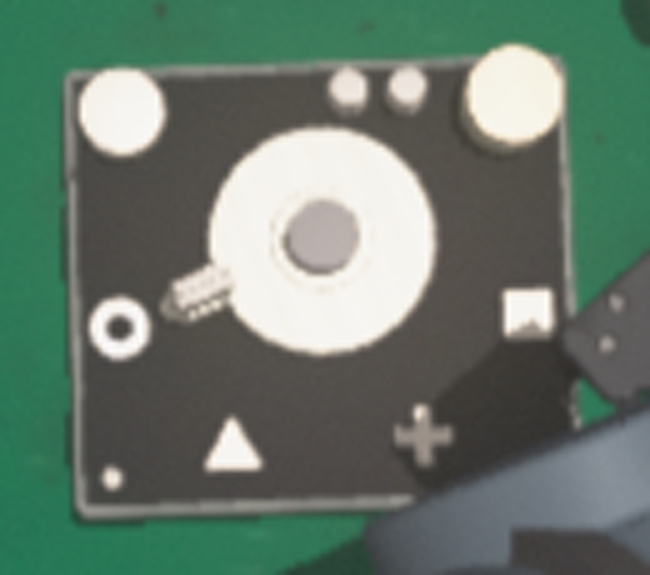

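The tab tip at (165,308) is still in line with the ring at (120,327). The key is up, the tin and jar haven't moved, and the arm is clear of the box.

```bash
python3 -c "
from rig import bot
print(bot.hand_in())"
```

```text
the job is handed in; nothing more can be done
None
```

The tab points at the ring (within about 1° in the top camera), and the key was then pressed once to its stop (12.5 N) and came back up; the job was handed in at about 9.6 s.

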